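# Put the left-behind fruit back with its own kind in the return tray

## Task

Customers have left fruit lying about the weighing counter: put the red apple, the green apple, the orange and the plum back in the green return tray, each in the dish that already holds a fruit of its own kind, standing stalk up in the middle of the dish's empty front half. Set the fruit down without dropping it, and leave the tomato and the onion where they are: they belong to the vegetables.

Things in the scene. Friction and masses are not known exactly. Their poses are not given: they have to be found in the camera images.
- red_apple: The loose red apple: deep red, round, rigid, 62 mm wide, widest 33 mm above its underside, 57 mm high without stalk; has a thin brown stalk and a small dull yellow patch at the top; 0.15 kg. Stands stalk up on its small flat base on the counter. Origin: centre of its underside; z up along the stalk, yaw means nothing. Loose things start at least about 90 mm apart, centre to centre.
- green_apple: The loose green apple: yellow-green, round, rigid, 62 mm wide, widest 33 mm above its underside, 57 mm high without stalk; has a thin brown stalk at the top; 0.15 kg. Stands stalk up on its small flat base on the counter. Origin: centre of its underside; z up along the stalk, yaw means nothing. Loose things start at least about 90 mm apart, centre to centre.
- orange: The loose orange: bright orange, round, rigid, 63 mm wide, widest 31 mm above its underside, 62 mm high without stalk; has a tiny green button at the top; 0.17 kg. Stands stalk up on its small flat base on the counter. Origin: centre of its underside; z up along the stalk, yaw means nothing. Loose things start at least about 90 mm apart, centre to centre.
- plum: The loose plum: dark purple, round, rigid, 47 mm wide, widest 24 mm above its underside, 44 mm high without stalk; has a tiny stalk at the top; 0.06 kg. Stands stalk up on its small flat base on the counter. Origin: centre of its underside; z up along the stalk, yaw means nothing. Loose things start at least about 90 mm apart, centre to centre.
- dish_red_apple: Brown pulp dish for red apples, fixed, 178 (x) x 92 (y) mm, walls and floor 4 mm, rim 20 mm high. Origin: centre of its underside; x along it, away from the robot. Sample red apple fixed at x = +47 mm, top 61 mm; middle of the empty front half: x = -45, y = 0, floor z = 4 mm. Four dishes in any order, about 100 mm apart along y, in a green tray with a 30 mm rim; free room for fingers is across (y).
- dish_green_apple: Brown pulp dish for green apples, fixed, 178 (x) x 92 (y) mm, walls and floor 4 mm, rim 20 mm high. Origin: centre of its underside; x along it, away from the robot. Sample green apple fixed at x = +47 mm, top 61 mm; middle of the empty front half: x = -45, y = 0, floor z = 4 mm. Four dishes in any order, about 100 mm apart along y, in a green tray with a 30 mm rim; free room for fingers is across (y).
- dish_orange: Brown pulp dish for oranges, fixed, 178 (x) x 92 (y) mm, walls and floor 4 mm, rim 20 mm high. Origin: centre of its underside; x along it, away from the robot. Sample orange fixed at x = +47 mm, top 66 mm; middle of the empty front half: x = -45, y = 0, floor z = 4 mm. Four dishes in any order, about 100 mm apart along y, in a green tray with a 30 mm rim; free room for fingers is across (y).
- dish_plum: Brown pulp dish for plums, fixed, 178 (x) x 92 (y) mm, walls and floor 4 mm, rim 20 mm high. Origin: centre of its underside; x along it, away from the robot. Sample plum fixed at x = +47 mm, top 48 mm; middle of the empty front half: x = -45, y = 0, floor z = 4 mm. Four dishes in any order, about 100 mm apart along y, in a green tray with a 30 mm rim; free room for fingers is across (y).
- tomato: A loose tomato, a look-alike to be left where it is: bright red, flattish, 65 mm wide, 48 mm high, with a green five-pointed star of leaf and a stub at the top. Origin: centre of its underside.
- onion: A loose brown onion, a look-alike to be left where it is: golden brown with dark veins, 60 mm wide, 57 mm high plus a pale dry neck up to 74 mm. Origin: centre of its underside.
There are look-alikes about, which are no part of the job. Leave any blue or pink look-alike of the red_apple alone. What is shaped like the dish_red_apple but turquoise is not meant.

How it is judged:
By the outcome, as a careful person would: the job done as asked, in the order asked, and still so for the second after the job is handed in, with the robot touching nothing.
It also fails if it takes over 128 s, if anything falls off the work surface, if the arm or the gripper's body presses on something with over 40 N, if the wrist force passes 120 N, or if a joint passes its speed limit or range.

## Robot

A 6-joint arm with a two-finger parallel gripper is mounted at the origin on the work surface. World frame = base frame: x ahead of the robot, y to its left, z up, the work surface at z = 0. Lengths are in mm, angles in rad, forces in N, time in s.
With the tool pointing down it reaches from about 300 to 775 mm from the base axis. Payload 14.6 kg.
Tool frame: the origin (TCP) lies at the very end of the fingers, on their centre line; the grasp point (between the pads) lies 19 mm behind it; x points along the fingers, z is the direction in which the jaws open and shut, and the axes are right-handed (so a half turn about x gives the same grasp; the last joint's range is limited). The gripper opens to 94 mm and grips with 3 to 60 N. Pads are 16 mm wide; open, the fingers measure 119 mm over their backs; the gripper's body (75 mm by 177 mm) begins 78 mm behind the grasp point.
Start: joints at [1.252, 0.3, 1.521, -0, 1.321, -0.067], TCP at [137.029, 532.646, 205.446] pointing down, gripper open.
Joint ranges: [-3.03, 3.03], [-0.79, 2.21], [0.23, 2.52], [-1.04, 4.18], [0, 3.07], [-2.55, 2.55]. Speed limits (rad/s): [2.22, 2.22, 2.57, 3.14, 3.14, 3.14].

## Interface

Orientations are given as a unit quaternion [x, y, z, w].
In Python, from station import r gives the robot as it stands. The module is installed in compiled form; this text tells all that it offers.
- The arm moves only by the shell command python3 -m jog 'ROWS'. ROWS is a JSON object of lists of equal length, an entry for each row: "offset": the shift along the world's x, y, z in m, a list of three; "rotation": the turn, a rotation vector about the world's x, y, z in degrees, a list of three; "claw": the finger opening in m, from 0 to 0.094. In form: {"offset": [[dx, dy, dz], ...], "rotation": [[ax, ay, az], ...], "claw": [claw, ...]}. A call has 1 to 5 rows; each row is the pose to reach, as a shift and turn from the pose measured when the call began; what a row does not reach only later rows make up. A row lasts 1/12 s, in which the tool goes at most 41.7 mm and 7.16 degrees, less where a joint would pass 70% of its speed; a pose out of reach is approached as far as the arm can. A call with a gripper value outside its range is refused whole. The fingers move at their own pace and stop on an object; the grip force is fixed at half the most. Time passes only in rows, so rows that repeat a pose let the fingers close. It gives the time, the measured TCP pose, the force and the opening at its end, in the units of the state.
- r.state(): the state, without advancing time (a new reading comes with each control period).
- r.read_camera(name): name is "scene" or "top" or "wrist"; returns a dict with "color" (400x640x3 uint8, blue, green, red), "camera_matrix" (3x3 intrinsics, pixels), "pose" (4x4, takes a point from camera to world coordinates). Camera axes: x right, y down, z forward; pixel columns grow to the right and rows downward; lengths in mm; the calibration is good to about 2 mm. The wrist camera is an equidistant fisheye: a pixel r from the principal point sees the ray r / f radians off the axis. A picture is of the moment at which its call begins. There is no depth.
- r.close_job(): hands the job in, once; it reports no verdict.
The state is a dict: "time_s": time; "joints": joint angles; "qvel": joint speeds; "joint_efforts": joint torques, N m; "tool_pos": TCP position; "ee_rot": TCP orientation; "force": force on the tool from outside, world axes, zero at the start; "moment": the same for the moment, N m; "opening": finger opening in mm.
Only numpy, scipy, OpenCV 4.12 (cv2) and the standard library are available. Lean on these libraries where they do the work, as an engineer would, in place of code of your own. Each camera call takes 0.05 s, during which the arm holds its last target. There are 200 camera calls.

## Working session

There is one attempt and no reset: what is moved stays moved. The work goes in short steps, Python scripts to look and compute and a shell command to move; the robot and the scene stay as the last step left them, time stands still between calls to the robot, and variables do not carry over. Pictures are saved under pics/ and viewed, about 12 in all and at most 16, crops included, and the job is handed in when it is done.

```bash
mkdir -p pics
python3 - <<'E'
from station import r
import cv2,numpy as np
s=r.state();print({k:np.round(v,3).tolist() for k,v in s.items()})
for n in("top","scene"):
    c=r.read_camera(n);cv2.imwrite(f"pics/{n}0.png",c["color"]);print(n,np.round(c["camera_matrix"],1).tolist(),np.round(c["pose"],3).tolist())
E
```

```text
{'time_s': 0.0, 'joints': [1.252, 0.3, 1.522, -0.0, 1.321, -0.067], 'qvel': [-0.001, 0.001, 0.001, 0.001, 0.0, 0.0], 'joint_efforts': [-0.001, -53.18, -35.273, 0.071, 0.024, -0.0], 'tool_pos': [136.936, 532.41, 204.876], 'ee_rot': [-0.433, 0.559, 0.433, 0.558], 'force': [-0.387, 0.235, -0.316], 'moment': [0.075, 0.0, 0.024], 'opening': 94.031}
top [[399.0, 0.0, 319.4], [0.0, 399.0, 203.7], [0.0, 0.0, 1.0]] [[0.002, -0.996, 0.092, 327.787], [-1.0, -0.002, -0.0, 40.82], [0.0, -0.092, -0.996, 1045.419], [0.0, 0.0, 0.0, 1.0]]
scene [[461.7, 0.0, 323.0], [0.0, 461.7, 204.6], [0.0, 0.0, 1.0]] [[-0.779, 0.487, -0.395, 868.923], [0.627, 0.623, -0.468, 577.545], [0.018, -0.612, -0.791, 942.452], [0.0, 0.0, 0.0, 1.0]]
```

View pics/top0.png

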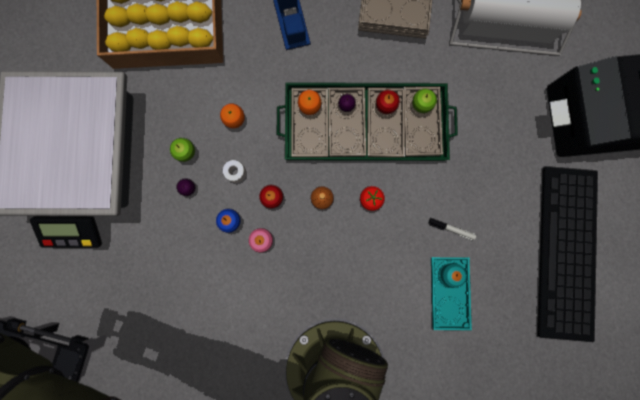

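View pics/scene0.png

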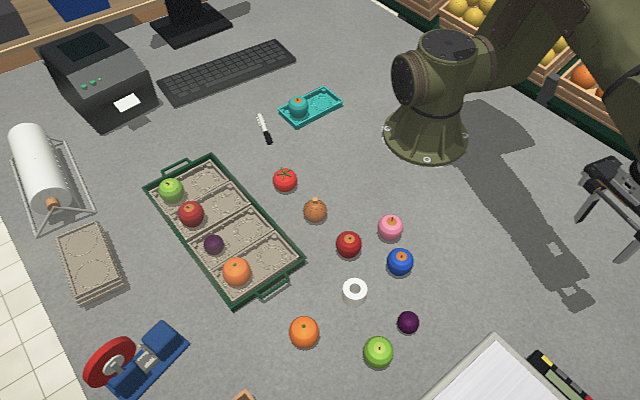

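Top view candidates: red things are the red apple (271,196), the tomato with its green star (372,198) and the tray sample (387,101). Blue (228,221) and pink (261,240) are decoys. The onion is at (322,197). The loose green apple is at (181,149), the orange at (232,115) and the plum at (186,187). The dishes from left to right hold orange, plum, red and green. I'll measure from both views and confirm with one crop.

```bash
cat > h.py <<'E'
import cv2,numpy as np
from station import r
def blob(img,seed,win=24):
    # blob around the seed: saturated pixels close in hue to the seed
    hsv=cv2.cvtColor(img,cv2.COLOR_BGR2HSV).astype(int)
    u,v=seed; h0=np.median(hsv[v-3:v+4,u-3:u+4,0]); 
    dh=abs((hsv[...,0]-h0+90)%180-90)
    m=((dh<14)&(hsv[...,1]>95)&(hsv[...,2]>20)).astype(np.uint8)
    w=np.zeros_like(m);w[max(0,v-win):v+win,u-win:u+win]=1
    m=cv2.morphologyEx(m*w,cv2.MORPH_OPEN,np.ones((3,3)))
    cs=cv2.findContours(m,0,2)[0]; c=max(cs,key=cv2.contourArea)
    (x,y),rad=cv2.minEnclosingCircle(c); return np.array([x,y]),rad
def ray(c,p):
    d=c["pose"][:3,:3]@np.linalg.inv(c["camera_matrix"])@[p[0],p[1],1]; return c["pose"][:3,3],d/np.linalg.norm(d)
def plane(c,p,z):
    o,d=ray(c,p); return o+d*(z-o[2])/d[2]
def cross(a,b):
    A=0;B=0
    for o,d in(a,b):
        P=np.eye(3)-np.outer(d,d);A=A+P;B=B+P@o
    return np.linalg.solve(A,B)
E
python3 - <<'E'
from h import *
t=r.read_camera("top");s=r.read_camera("scene")
T={'red':((267,199),(345,247),33),'green':((181,152),(376,354),33),'orange':((232,118),(303,334),31),'plum':((186,187),(408,323),24),
'S_or':((309,105),(236,274),35),'S_pl':((347,103),(213,244),28),'S_red':((384,104),(189,216),37),'S_gr':((424,103),(170,192),37),
'tomato':((367,203),(285,186),24),'onion':((322,199),(315,212),28)}
for n,(a,b,z) in T.items():
    p,ra=blob(t["color"],a);q,rb=blob(s["color"],b)
    print(n,p.round(1),round(ra,1),q.round(1),round(rb,1),'top',plane(t,p,z)[:2].round(0),'scene',plane(s,q,z)[:2].round(0),'tri',cross(ray(t,p),ray(s,q)).round(0))
c=t["color"][80:260,160:460];cv2.imwrite("pics/crop.png",cv2.resize(c,None,fx=2.6,fy=2.6,interpolation=2))
E
```

```text
red [270.9 196.3] 11.9 [348.1 244.2] 13.5 top [440. 165.] scene [442. 166.] tri [440. 165.  30.]
green [181.9 149.4] 12.7 [377.5 351.8] 16.2 top [561. 396.] scene [563. 397.] tri [562. 396.  31.]
orange [231.7 115.7] 13.1 [303.1 331.8] 16.0 top [651. 270.] scene [654. 270.] tri [652. 270.  28.]
plum [185.1 186.6] 8.3 [407.5 322.4] 10.9 top [465. 387.] scene [467. 388.] tri [466. 388.  22.]
S_or [309.  101.7] 13.3 [236.  271.2] 14.7 top [688.  68.] scene [686.  67.] tri [687.  68.  38.]
S_pl [346.5 102.5] 8.3 [209. 241.] 1.4 top [688. -30.] scene [691. -45.] tri [689. -33.  38.]
S_red [387.4 101.6] 12.8 [190.8 213.8] 13.3 top [ 688. -136.] scene [ 688. -134.] tri [ 688. -135.   36.]
S_gr [424.1 100.7] 12.8 [170.1 189. ] 12.3 top [ 691. -231.] scene [ 690. -236.] tri [ 690. -231.   41.]
tomato [371.7 198. ] 12.6 [284.5 179.6] 12.0 top [437. -94.] scene [438. -93.] tri [437. -94.  22.]
onion [321.8 197.4] 11.4 [314.5 209.8] 11.9 top [438.  34.] scene [439.  36.] tri [438.  34.  26.]
```

View pics/crop.png

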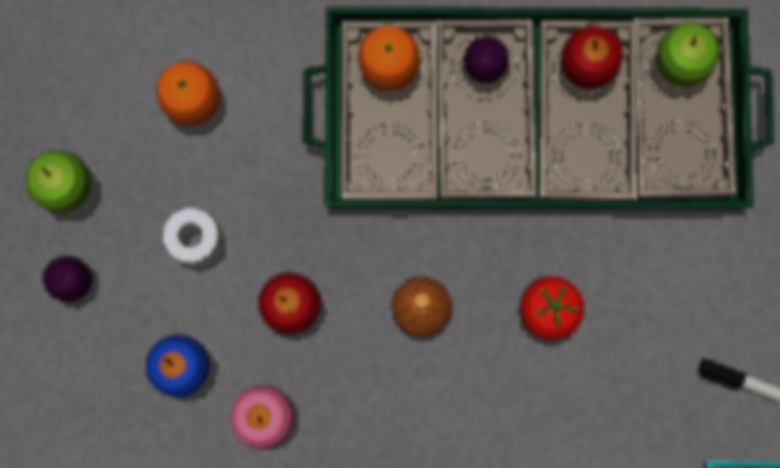

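The crop confirms it: red apple with a yellow patch at full pixel (271,196), the brown onion with a pale neck, the tomato with its star, and the dishes in the order orange, plum, red, green. Ring marks on the dish floors fall at about x=597, y=66/-34/-135/-236, which agrees with the samples minus 92 mm. Setting out to a point above the red apple.

```bash
python3 -m jog '{"offset":[[0.303,-0.367,-0.05],[0.303,-0.367,-0.05],[0.303,-0.367,-0.05],[0.303,-0.367,-0.05],[0.303,-0.367,-0.05]],"rotation":[[0,0,14.4],[0,0,14.4],[0,0,14.4],[0,0,14.4],[0,0,14.4]],"claw":[0.094,0.094,0.094,0.094,0.094]}'
```

```text
time_s: 0.62
tool_pos: [266.7, 374.8, 183.8]
ee_rot: [0.5, -0.5, -0.5, -0.5]
force: [1.5, -0.2, 0.7]
opening: 94.0
```

```bash
python3 -m jog '{"offset":[[0.173,-0.210,-0.034],[0.173,-0.210,-0.034],[0.173,-0.210,-0.034],[0.173,-0.210,-0.034],[0.173,-0.210,-0.034]],"rotation":[[0,0,0],[0,0,0],[0,0,0],[0,0,0],[0,0,0]],"claw":[0.094,0.094,0.094,0.094,0.094]}'; python3 -m jog '{"offset":[[0.025,-0.03,-0.005],[0.025,-0.03,-0.005],[0.025,-0.03,-0.005]],"rotation":[[0,0,0],[0,0,0],[0,0,0]],"claw":[0.094,0.094,0.094]}'
cat >> h.py <<'E'
def wray(c,p):
    K=c["camera_matrix"];x=(p[0]-K[0,2])/K[0,0];y=(p[1]-K[1,2])/K[1,1];t=np.hypot(x,y);k=np.sin(t)/t if t>1e-9 else 1
    return c["pose"][:3,3],c["pose"][:3,:3]@[x*k,y*k,np.cos(t)]
def wplane(c,p,z):
    o,d=wray(c,p);return o+d*(z-o[2])/d[2]
def wproj(c,P):
    v=c["pose"][:3,:3].T@(np.array(P)-c["pose"][:3,3]);t=np.arctan2(np.hypot(v[0],v[1]),v[2]);K=c["camera_matrix"]
    e=v[:2]/np.hypot(v[0],v[1]);return K[:2,2]+K[0,0]*t*e
E
python3 - <<'E'
from h import *
c=r.read_camera("wrist");print(r.state()["tool_pos"],c["pose"][:3,3].round(0),c["camera_matrix"][0].round(1));p=wproj(c,[440,165,33]);print(p)
for q in([440,134,33],[440,196,33]):print(wproj(c,q).round(0))
cv2.imwrite("pics/w1.png",c["color"])
E
```

```text
time_s: 1.03
tool_pos: [398.1, 214.8, 158.1]
ee_rot: [0.5, -0.5, -0.5, -0.5]
force: [0.2, 1.1, 0.4]
opening: 93.9
time_s: 1.28
tool_pos: [423.7, 183.3, 152.7]
ee_rot: [-0.499, 0.501, 0.499, 0.501]
force: [-0.4, -0.0, -0.2]
opening: 94.0
[423.04201638 184.46644558 152.92585404] [356. 184. 333.] [309.7   0.  316.5]
[298.25699478 207.46918018]
[268. 208.]
[329. 207.]
```

View pics/w1.png

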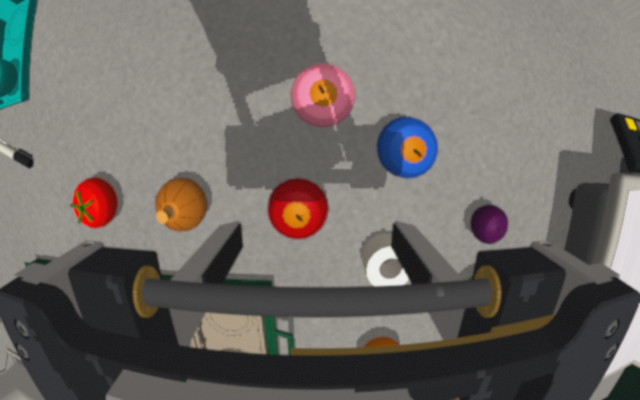

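Wrist view: the red apple is centred at (298,208), exactly where (440,165) predicts. Descend and grip.

```bash
python3 -m jog '{"offset":[[0.0165,-0.019,-0.03],[0.0165,-0.019,-0.065],[0.0165,-0.019,-0.1],[0.0165,-0.019,-0.1355],[0.0165,-0.019,-0.1355]],"rotation":[[0,0,0],[0,0,0],[0,0,0],[0,0,0],[0,0,0]],"claw":[0.094,0.094,0.094,0.094,0.094]}';python3 -m jog '{"offset":[[0,0,0],[0,0,0]],"rotation":[[0,0,0],[0,0,0]],"claw":[0.094,0.094]}'
```

```text
time_s: 1.75
tool_pos: [435.7, 165.7, 12.4]
ee_rot: [-0.499, 0.503, 0.502, 0.497]
force: [-0.6, 0.3, -0.5]
opening: 93.8
time_s: 1.92
tool_pos: [435.5, 166.7, 13.5]
ee_rot: [-0.499, 0.502, 0.502, 0.497]
force: [-0.4, 0.8, 0.1]
opening: 94.1
```

```bash
python3 -m jog '{"offset":[[0.0045,-0.0015,0.004],[0.0045,-0.0015,0.004],[0.0045,-0.0015,0.004]],"rotation":[[0,0,0],[0,0,0],[0,0,0]],"claw":[0.094,0.094,0.094]}'
python3 - <<'E'
from h import *
from scipy.spatial.transform import Rotation as R
s=r.state();print(s["tool_pos"],s["qvel"].round(3) if hasattr(s["qvel"],'round') else s["qvel"]);print(R.from_quat(s["ee_rot"]).as_matrix().round(3))
E
```

```text
time_s: 2.17
tool_pos: [441.2, 165.6, 19.3]
ee_rot: [-0.5, 0.501, 0.501, 0.498]
force: [0.1, 0.4, 0.4]
opening: 93.9
[441.19367839 165.57716754  19.31383414] [-0.002  0.013  0.017  0.001 -0.009 -0.   ]
[[-0.005 -1.    -0.002]
 [-0.002 -0.002  1.   ]
 [-1.     0.005 -0.002]]
```

```bash
python3 -m jog '{"offset":[[-0.001,-0.0005,-0.0025],[-0.001,-0.0005,-0.0025],[-0.001,-0.0005,-0.0025],[-0.001,-0.0005,-0.0025],[-0.001,-0.0005,-0.0025]],"rotation":[[0,0,0],[0,0,0],[0,0,0],[0,0,0],[0,0,0]],"claw":[0.094,0.05,0.05,0.05,0.05]}'; python3 -m jog '{"offset":[[0,0,0],[0,0,0],[0,0,0]],"rotation":[[0,0,0],[0,0,0],[0,0,0]],"claw":[0.05,0.05,0.05]}'
```

```text
time_s: 2.58
tool_pos: [440.1, 165.0, 16.8]
ee_rot: [-0.5, 0.501, 0.501, 0.498]
force: [-0.1, 0.1, -0.0]
opening: 70.8
time_s: 2.83
tool_pos: [440.1, 165.0, 16.8]
ee_rot: [-0.5, 0.501, 0.501, 0.498]
force: [0.0, -1.5, 0.7]
opening: 60.0
```

```bash
python3 -m jog '{"offset":[[0,0,0.015],[0,0,0.04],[0,0,0.07],[0,0,0.11],[0,0,0.11]],"rotation":[[0,0,0],[0,0,0],[0,0,0],[0,0,0],[0,0,0]],"claw":[0.05,0.05,0.05,0.05,0.05]}'
```

```text
time_s: 3.25
tool_pos: [442.6, 165.7, 133.0]
ee_rot: [0.501, -0.499, -0.5, -0.5]
force: [0.3, -0.0, -0.4]
opening: 60.3
```

```bash
python3 -m jog '{"offset":[[0.008,-0.015,0],[0.023,-0.045,0],[0.038,-0.075,0],[0.055,-0.105,0],[0.07,-0.135,0]],"rotation":[[0,0,0],[0,0,0],[0,0,0],[0,0,0],[0,0,0]],"claw":[0.05,0.05,0.05,0.05,0.05]}'
```

```text
time_s: 3.67
tool_pos: [513.1, 29.3, 132.5]
ee_rot: [0.501, -0.499, -0.5, -0.5]
force: [0.3, 0.9, -0.9]
opening: 60.2
```

```bash
python3 -m jog '{"offset":[[0.015,-0.03,0],[0.03,-0.06,0],[0.045,-0.09,0],[0.06,-0.12,0],[0.075,-0.15,0]],"rotation":[[0,0,0],[0,0,0],[0,0,0],[0,0,0],[0,0,0]],"claw":[0.05,0.05,0.05,0.05,0.05]}';python3 -m jog '{"offset":[[0.009,-0.014,0],[0.009,-0.014,0],[0.009,-0.014,0]],"rotation":[[0,0,0],[0,0,0],[0,0,0]],"claw":[0.05,0.05,0.05]}'
python3 - <<'E'
from h import *
c=r.read_camera("wrist");s=r.state();print(s["tool_pos"],s["opening"],s["force"])
for y in(66,-34,-135,-235): print(y,wproj(c,[596,y,4]).round(0))
cv2.imwrite("pics/w2.png",c["color"])
E
```

```text
time_s: 4.08
tool_pos: [588.4, -122.3, 131.7]
ee_rot: [0.501, -0.499, -0.5, -0.5]
force: [0.8, 0.9, -1.4]
opening: 60.0
time_s: 4.33
tool_pos: [597.1, -136.8, 130.5]
ee_rot: [-0.5, 0.499, 0.5, 0.5]
force: [0.4, 0.3, -1.7]
opening: 60.3
[ 596.94277482 -135.92871376  130.81701617] 60.08900833861756 [ 0.50524857  0.54933565 -2.49749556]
66 [494. 190.]
-34 [414. 189.]
-135 [318. 189.]
-235 [222. 189.]
```

View pics/w2.png

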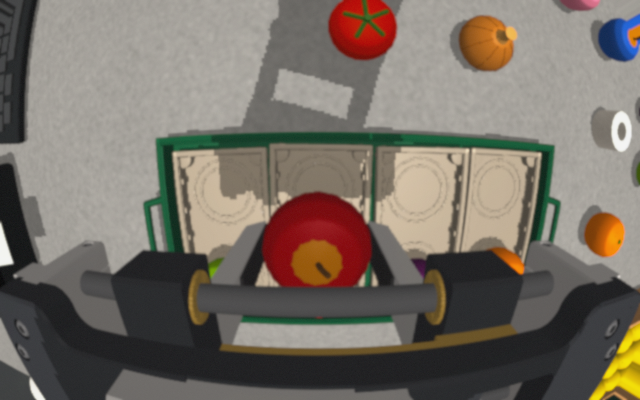

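Wrist view: the held red apple is upright at (317,245). The ring marks at (223,190), (417,188) and (497,190) lie within about 3 px (3 mm) of my predictions. Lowering in stages.

```bash
python3 -m jog '{"offset":[[0,0.002,-0.03],[0,0.002,-0.06],[0,0.002,-0.085],[0,0.002,-0.1],[0,0.002,-0.1]],"rotation":[[0,0,0],[0,0,0],[0,0,0],[0,0,0],[0,0,0]],"claw":[0.05,0.05,0.05,0.05,0.05]}';python3 -m jog '{"offset":[[0,0,0],[0,0,0]],"rotation":[[0,0,0],[0,0,0]],"claw":[0.05,0.05]}'
```

```text
time_s: 4.8
tool_pos: [594.8, -132.2, 27.4]
ee_rot: [-0.499, 0.5, 0.503, 0.499]
force: [-0.6, -0.3, -2.9]
opening: 60.2
time_s: 4.97
tool_pos: [594.9, -131.5, 28.2]
ee_rot: [-0.499, 0.499, 0.503, 0.499]
force: [-0.4, -0.6, -2.2]
opening: 60.2
```

```bash
python3 -m jog '{"offset":[[0.0015,-0.002,-0.002],[0.0015,-0.002,-0.004],[0.0015,-0.002,-0.006],[0.0015,-0.002,-0.006]],"rotation":[[0,0,0],[0,0,0],[0,0,0],[0,0,0]],"claw":[0.05,0.05,0.05,0.05]}';python3 -m jog '{"offset":[[0,0,0]],"rotation":[[0,0,0]],"claw":[0.05]}'
```

```text
time_s: 5.3
tool_pos: [597.7, -133.7, 24.7]
ee_rot: [-0.5, 0.499, 0.502, 0.499]
force: [-5.3, 2.8, 15.9]
opening: 60.4
time_s: 5.38
tool_pos: [598.2, -133.8, 25.9]
ee_rot: [-0.501, 0.498, 0.501, 0.5]
force: [-0.7, -0.1, -2.4]
opening: 60.0
```

```bash
python3 -m jog '{"offset":[[0,0,-0.001],[0,0,-0.0015],[0,0,-0.0015]],"rotation":[[0,0,0],[0,0,0],[0,0,0]],"claw":[0.05,0.05,0.05]}'
python3 - <<'E'
from h import *
c=r.read_camera("scene");cv2.imwrite("pics/s2.png",cv2.resize(c["color"][120:320,120:400],None,fx=2.8,fy=2.8,interpolation=2))
E
```

```text
time_s: 5.63
tool_pos: [598.6, -133.9, 24.8]
ee_rot: [0.501, -0.498, -0.501, -0.5]
force: [0.8, 0.5, 2.9]
opening: 60.5
```

View pics/s2.png

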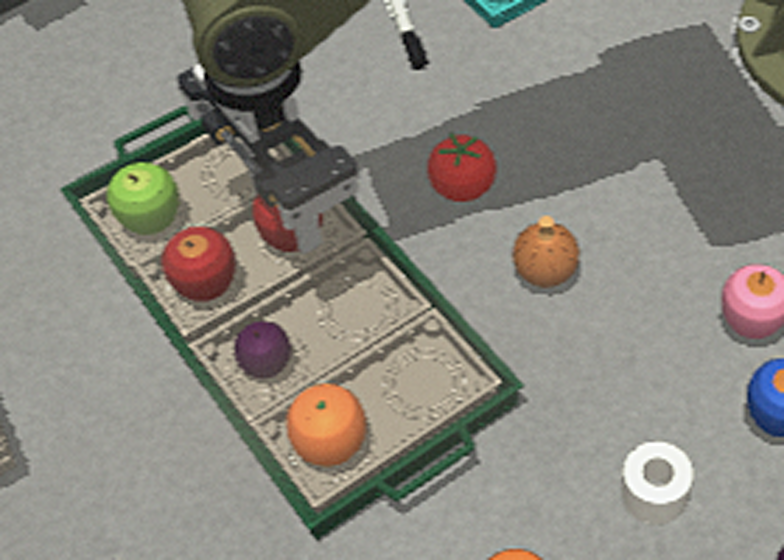

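Scene view: the apple sits in the dish's front half (at crop 290,215), in contact, with the force risen from -2.4 to +2.9 N. Release gently and rise.

```bash
python3 -m jog '{"offset":[[0,0,0],[0,0,0],[0,0,0],[0,0,0.002],[0,0,0.004]],"rotation":[[0,0,0],[0,0,0],[0,0,0],[0,0,0],[0,0,0]],"claw":[0.065,0.070,0.072,0.072,0.072]}';python3 -m jog '{"offset":[[0,0,0.015],[0,0,0.04],[0,0,0.08],[0,0,0.11],[0,0,0.11]],"rotation":[[0,0,0],[0,0,0],[0,0,0],[0,0,0],[0,0,0]],"claw":[0.072,0.072,0.072,0.08,0.094]}'
```

```text
time_s: 6.1
tool_pos: [598.4, -133.9, 28.7]
ee_rot: [-0.501, 0.498, 0.501, 0.5]
force: [-0.9, 0.6, 0.1]
opening: 72.0
time_s: 6.52
tool_pos: [600.7, -134.5, 145.7]
ee_rot: [0.504, -0.497, -0.498, -0.501]
force: [0.7, -0.6, 0.6]
opening: 81.8
```

```bash
python3 - <<'E'
from h import *
t=r.read_camera("scene")
p,ra=blob(t["color"],(224,197),30);print(p,ra,plane(t,p,37))
E
python3 -m jog '{"offset":[[-0.003,0.03,0],[-0.039,0.53,0],[-0.039,0.53,0],[-0.039,0.53,0],[-0.039,0.53,0]],"rotation":[[0,0,0],[0,0,0],[0,0,0],[0,0,0],[0,0,0]],"claw":[0.094,0.094,0.094,0.094,0.094]}'
```

```text
[222.19343567 196.45620728] 12.921998023986816 [ 599.61622439 -134.22387288   37.        ]
time_s: 6.98
tool_pos: [583.7, 63.7, 141.0]
ee_rot: [0.502, -0.498, -0.5, -0.5]
force: [0.1, 0.3, 0.4]
opening: 93.8
```

Run:
```python
from h import *
for n,z,se in(("top",37,(386,141)),("scene",37,(224,197))):
    t=r.read_camera(n);p,ra=blob(t["color"],se,22);print(p,ra,plane(t,p,z).round(1))
cv2.imwrite("pics/s3.png",np.vstack([cv2.resize(r.read_camera("top")["color"][80:165,280:460],(720,340)),cv2.resize(t["color"][140:290,140:440],(720,260*1))]))
```

```text
[387.27420044 134.97926331] 12.382709503173828 [ 599.3 -134.    37. ]
[222.22027588 196.5629425 ] 12.99882984161377 [ 599.7 -133.9   37. ]
```

View pics/s3.png

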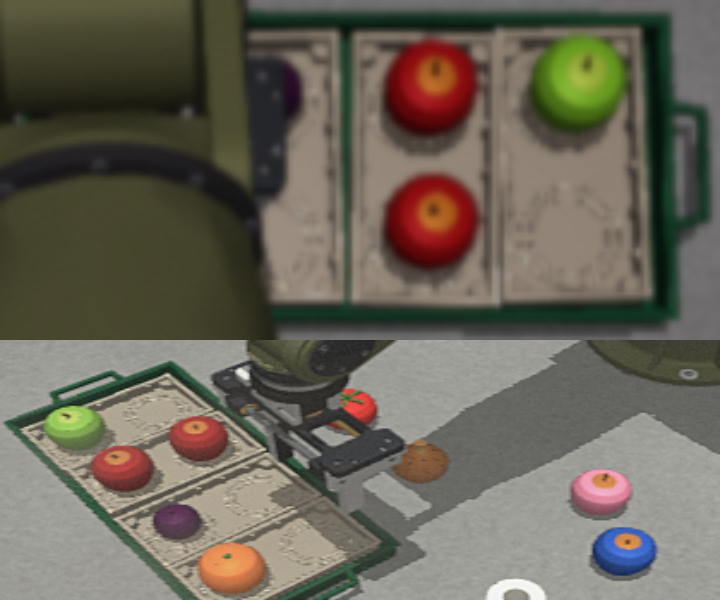

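Both apples stand upright; the placed one measures (599.5, -134), about 3 mm deep in x but within the free space. On to the green apple.

```bash
python3 -m jog '{"offset":[[-0.022,0.332,0],[-0.022,0.332,0],[-0.022,0.332,0],[-0.022,0.332,0],[-0.022,0.332,0]],"rotation":[[0,0,0],[0,0,0],[0,0,0],[0,0,0],[0,0,0]],"claw":[0.094,0.094,0.094,0.094,0.094]}'
```

```text
time_s: 7.55
tool_pos: [570.5, 270.2, 140.6]
ee_rot: [0.503, -0.497, -0.5, -0.499]
force: [1.1, 0.2, -0.2]
opening: 93.6
```

```bash
python3 -m jog '{"offset":[[-0.009,0.126,0],[-0.009,0.126,0],[-0.009,0.126,0],[-0.009,0.126,0],[-0.009,0.126,0]],"rotation":[[0,0,0],[0,0,0],[0,0,0],[0,0,0],[0,0,0]],"claw":[0.094,0.094,0.094,0.094,0.094]}'; python3 -m jog '{"offset":[[0,0,0],[0,0,0]],"rotation":[[0,0,0],[0,0,0]],"claw":[0.094,0.094]}'
python3 - <<'E'
from h import *
c=r.read_camera("wrist");s=r.state();print(s["tool_pos"]);e=wproj(c,[562,396,33]);print(e)
p,ra=blob(c["color"],tuple(int(v) for v in e),40);print(p,ra,wplane(c,p,33))
E
```

```text
time_s: 7.97
tool_pos: [561.2, 396.8, 138.8]
ee_rot: [0.503, -0.498, -0.501, -0.498]
force: [0.3, 0.2, 0.9]
opening: 93.9
time_s: 8.13
tool_pos: [561.8, 394.8, 138.1]
ee_rot: [0.503, -0.499, -0.501, -0.498]
force: [0.1, -0.0, 0.6]
opening: 93.7
[561.89539158 394.8899884  138.45772306]
[317.86789597 194.94628458]
[317.11834717 194.31666565] 32.6490478515625 [561.39192095 395.2870003   33.        ]
```

```bash
python3 -m jog '{"offset":[[0,0.001,-0.03],[0,0.001,-0.06],[0,0.001,-0.09],[0,0.001,-0.112],[0,0.001,-0.118]],"rotation":[[0,0,0],[0,0,0],[0,0,0],[0,0,0],[0,0,0]],"claw":[0.094,0.094,0.094,0.094,0.094]}'; python3 -m jog '{"offset":[[0,0,0],[0,0,0]],"rotation":[[0,0,0],[0,0,0]],"claw":[0.094,0.094]}'
```

```text
time_s: 8.6
tool_pos: [560.9, 393.5, 16.5]
ee_rot: [0.502, -0.501, -0.5, -0.497]
force: [-0.9, 0.3, 1.1]
opening: 93.9
time_s: 8.77
tool_pos: [561.4, 392.7, 17.1]
ee_rot: [0.501, -0.501, -0.5, -0.497]
force: [0.6, -0.2, 0.7]
opening: 94.0
```

```bash
python3 -m jog '{"offset":[[0.0005,0.003,0],[0.0005,0.003,0],[0.0005,0.003,0],[0.0005,0.003,0],[0.0005,0.003,0]],"rotation":[[0,0,0.2],[0,0,0.2],[0,0,0.2],[0,0,0.2],[0,0,0.2]],"claw":[0.094,0.05,0.05,0.05,0.05]}'; python3 -m jog '{"offset":[[0,0,0],[0,0,0],[0,0,0]],"rotation":[[0,0,0],[0,0,0],[0,0,0]],"claw":[0.05,0.05,0.05]}'; python3 -m jog '{"offset":[[0,0,0.015],[0,0,0.04],[0,0,0.07],[0,0,0.105],[0,0,0.105]],"rotation":[[0,0,0],[0,0,0],[0,0,0],[0,0,0],[0,0,0]],"claw":[0.05,0.05,0.05,0.05,0.05]}'
```

```text
time_s: 9.18
tool_pos: [562.0, 395.8, 17.6]
ee_rot: [0.502, -0.5, -0.501, -0.497]
force: [0.3, 0.4, -0.3]
opening: 70.7
time_s: 9.43
tool_pos: [562.1, 395.8, 17.9]
ee_rot: [0.502, -0.5, -0.501, -0.497]
force: [0.6, -0.0, 2.2]
opening: 60.5
time_s: 9.85
tool_pos: [564.3, 397.3, 131.8]
ee_rot: [0.503, -0.496, -0.5, -0.5]
force: [0.6, -0.5, 0.2]
opening: 60.8
```

```bash
python3 -m jog '{"offset":[[0.001,-0.018,0],[0.003,-0.055,0],[0.005,-0.093,0],[0.007,-0.13,0],[0.009,-0.168,0]],"rotation":[[0,0,0],[0,0,0],[0,0,0],[0,0,0],[0,0,0]],"claw":[0.05,0.05,0.05,0.05,0.05]}';python3 -m jog '{"offset":[[0.002,-0.038,0],[0.004,-0.076,0],[0.006,-0.114,0],[0.008,-0.152,0],[0.01,-0.19,0]],"rotation":[[0,0,0],[0,0,0],[0,0,0],[0,0,0],[0,0,0]],"claw":[0.05,0.05,0.05,0.05,0.05]}'
```

```text
time_s: 10.27
tool_pos: [572.9, 227.8, 132.4]
ee_rot: [0.504, -0.496, -0.5, -0.5]
force: [1.1, 0.4, -0.7]
opening: 60.5
time_s: 10.68
tool_pos: [582.7, 36.0, 133.1]
ee_rot: [0.504, -0.496, -0.5, -0.5]
force: [1.3, -0.2, -1.2]
opening: 60.5
```

```bash
python3 -m jog '{"offset":[[0.002,-0.038,0],[0.004,-0.076,0],[0.006,-0.114,0],[0.008,-0.152,0],[0.01,-0.19,0]],"rotation":[[0,0,0],[0,0,0],[0,0,0],[0,0,0],[0,0,0]],"claw":[0.05,0.05,0.05,0.05,0.05]}'
```

```text
time_s: 11.1
tool_pos: [592.4, -155.9, 133.9]
ee_rot: [0.504, -0.496, -0.5, -0.501]
force: [0.6, -0.1, -0.8]
opening: 60.2
```

```bash
python3 -m jog '{"offset":[[0.002,-0.035,0],[0.003,-0.065,0],[0.003,-0.079,0],[0.003,-0.079,0],[0.003,-0.079,0]],"rotation":[[0,0,0],[0,0,0],[0,0,0],[0,0,0],[0,0,0]],"claw":[0.05,0.05,0.05,0.05,0.05]}';python3 -m jog '{"offset":[[0,0,0],[0,0,0]],"rotation":[[0,0,0],[0,0,0]],"claw":[0.05,0.05]}'
python3 - <<'E'
from h import *
c=r.read_camera("wrist");s=r.state();print(s["tool_pos"],s["opening"],s["force"])
for y in(66,-34,-135,-235): print(y,wproj(c,[596,y,4]).round(0))
cv2.imwrite("pics/w3.png",c["color"])
E
```

```text
time_s: 11.52
tool_pos: [595.3, -234.7, 133.9]
ee_rot: [0.503, -0.496, -0.5, -0.501]
force: [-0.2, 1.0, -1.3]
opening: 60.3
time_s: 11.68
tool_pos: [595.5, -233.3, 134.2]
ee_rot: [0.504, -0.495, -0.5, -0.5]
force: [0.7, -0.4, -0.9]
opening: 60.5
[ 595.53365531 -233.35714727  134.15698496] 60.70487821036298 [-0.14795854 -0.5949723  -1.42663743]
66 [550. 192.]
-34 [490. 191.]
-135 [409. 190.]
-235 [314. 189.]
```

View pics/w3.png

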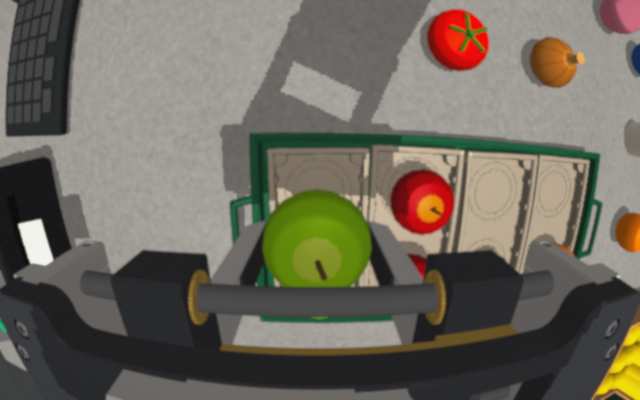

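Wrist view: the green apple is held upright at (317,245). The dish edges at about 270 and 371 and the ring near 320 put the dish centre nearer y=-231, which agrees with the sample. Lower.

```bash
python3 -m jog '{"offset":[[0.001,0.0025,-0.03],[0.001,0.0025,-0.06],[0.001,0.0025,-0.085],[0.001,0.0025,-0.1],[0.001,0.0025,-0.104]],"rotation":[[0,0,0],[0,0,0],[0,0,0],[0,0,0],[0,0,0]],"claw":[0.05,0.05,0.05,0.05,0.05]}';python3 -m jog '{"offset":[[0,0,0],[0,0,0]],"rotation":[[0,0,0],[0,0,0]],"claw":[0.05,0.05]}'
```

```text
time_s: 12.15
tool_pos: [595.4, -229.4, 27.3]
ee_rot: [0.503, -0.496, -0.502, -0.5]
force: [-0.0, 0.2, -1.5]
opening: 60.3
time_s: 12.32
tool_pos: [595.7, -228.8, 27.9]
ee_rot: [0.503, -0.495, -0.502, -0.5]
force: [1.2, 0.1, -1.0]
opening: 60.1
```

```bash
python3 -m jog '{"offset":[[0.0005,-0.002,0],[0.0005,-0.002,-0.001],[0.0005,-0.002,-0.002],[0.0005,-0.002,-0.003],[0.0005,-0.002,-0.003]],"rotation":[[0,0,0],[0,0,0],[0,0,0],[0,0,0],[0,0,0]],"claw":[0.05,0.05,0.05,0.05,0.05]}'
```

```text
time_s: 12.73
tool_pos: [596.7, -231.0, 25.9]
ee_rot: [0.504, -0.495, -0.501, -0.5]
force: [0.3, 0.5, 4.6]
opening: 60.6
```

```bash
python3 -m jog '{"offset":[[0,0,-0.0005],[0,0,-0.0005]],"rotation":[[0,0,0],[0,0,0]],"claw":[0.05,0.05]}'; python3 -m jog '{"offset":[[0,0,0],[0,0,0],[0,0,0],[0,0,0.002],[0,0,0.004]],"rotation":[[0,0,0],[0,0,0],[0,0,0],[0,0,0],[0,0,0]],"claw":[0.064,0.068,0.071,0.071,0.071]}';python3 -m jog '{"offset":[[0,0,0.015],[0,0,0.04],[0,0,0.08],[0,0,0.11],[0,0,0.11]],"rotation":[[0,0,0],[0,0,0],[0,0,0],[0,0,0],[0,0,0]],"claw":[0.071,0.071,0.071,0.08,0.094]}'
```

```text
time_s: 12.9
tool_pos: [596.9, -231.0, 25.9]
ee_rot: [0.504, -0.495, -0.501, -0.5]
force: [-2.2, 1.3, 6.1]
opening: 60.5
time_s: 13.32
tool_pos: [596.8, -231.0, 29.8]
ee_rot: [0.504, -0.495, -0.501, -0.5]
force: [0.0, -0.6, 0.2]
opening: 71.2
time_s: 13.73
tool_pos: [599.1, -232.0, 147.1]
ee_rot: [0.507, -0.494, -0.498, -0.501]
force: [1.2, 0.0, 1.2]
opening: 81.0
```

```bash
python3 -m jog '{"offset":[[0.002,0.02,0],[0.053,0.502,0],[0.053,0.502,0],[0.053,0.502,0],[0.053,0.502,0]],"rotation":[[0,0,0],[0,0,0],[0,0,0],[0,0,0],[0,0,0]],"claw":[0.094,0.094,0.094,0.094,0.094]}'; python3 -m jog '{"offset":[[0.033,0.315,0],[0.033,0.315,0],[0.033,0.315,0],[0.033,0.315,0],[0.033,0.315,0]],"rotation":[[0,0,0],[0,0,0],[0,0,0],[0,0,0],[0,0,0]],"claw":[0.094,0.094,0.094,0.094,0.094]}'
cat >> h.py <<'E'
def turn():
    from scipy.spatial.transform import Rotation as R
    return (R.from_quat([.5,-.5,-.5,-.5])*R.from_quat(r.state()["ee_rot"]).inv()).as_rotvec(degrees=True).round(2)
E
python3 - <<'E'
from h import *
print(turn())
for n,z,se in(("top",37,(423,138)),("scene",37,(200,175))):
    t=r.read_camera(n)
    try:p,ra=blob(t["color"],se,20);print(p,ra,plane(t,p,z).round(1))
    except Exception as e:print(e)
E
```

```text
time_s: 14.15
tool_pos: [618.4, -44.5, 146.9]
ee_rot: [0.507, -0.494, -0.498, -0.501]
force: [0.9, -0.7, -0.2]
opening: 94.1
time_s: 14.57
tool_pos: [639.8, 163.0, 146.8]
ee_rot: [0.507, -0.494, -0.498, -0.501]
force: [1.1, -0.1, 0.2]
opening: 94.1
[ 0.1   0.91 -0.54]
[425.5 136.5] 12.747649192810059 [ 595.6 -232.6   37. ]
[203.59091187 172.68182373] 12.551640510559082 [ 596.2 -232.3   37. ]
```

Green apple placed at (596,-232). Now to a point above the orange.

```bash
python3 -m jog '{"offset":[[0.012,0.107,0],[0.012,0.107,0],[0.012,0.107,0],[0.012,0.107,0],[0.012,0.107,0]],"rotation":[[0.1,0.9,-0.5],[0.1,0.9,-0.5],[0.1,0.9,-0.5],[0.1,0.9,-0.5],[0.1,0.9,-0.5]],"claw":[0.094,0.094,0.094,0.094,0.094]}'; python3 -m jog '{"offset":[[0,0,0],[0,0,0]],"rotation":[[0,0,0],[0,0,0]],"claw":[0.094,0.094]}'
python3 - <<'E'
from h import *
c=r.read_camera("wrist");s=r.state();print(s["tool_pos"],turn());e=wproj(c,[652,270,31]);print(e)
p,ra=blob(c["color"],tuple(int(v) for v in e),40);print(p,ra,wplane(c,p,31))
E
```

```text
time_s: 15.08
tool_pos: [651.1, 274.5, 145.4]
ee_rot: [-0.502, 0.498, 0.502, 0.498]
force: [-0.4, -0.4, -0.7]
opening: 93.8
time_s: 15.25
tool_pos: [651.3, 273.1, 145.2]
ee_rot: [-0.501, 0.499, 0.502, 0.498]
force: [-0.4, 0.3, 0.3]
opening: 94.2
[651.3256238  273.07352617 145.42491329] [-0.01 -0.06 -0.38]
[313.12737021 193.63369513]
[312.26071167 193.61886597] 32.709407806396484 [651.99035986 269.15429907  31.        ]
```

```bash
python3 -m jog '{"offset":[[0.001,-0.002,-0.03],[0.001,-0.002,-0.06],[0.001,-0.002,-0.09],[0.001,-0.002,-0.118],[0.001,-0.002,-0.125]],"rotation":[[0,0,-0.3],[0,0,-0.3],[0,0,-0.3],[0,0,-0.3],[0,0,-0.3]],"claw":[0.094,0.094,0.094,0.094,0.094]}'; python3 -m jog '{"offset":[[0,0,0],[0,0,0]],"rotation":[[0,0,0],[0,0,0]],"claw":[0.094,0.094]}'
```

```text
time_s: 15.72
tool_pos: [650.5, 269.2, 15.6]
ee_rot: [-0.499, 0.502, 0.501, 0.498]
force: [0.1, 0.1, -1.2]
opening: 93.9
time_s: 15.88
tool_pos: [650.7, 268.4, 16.2]
ee_rot: [-0.498, 0.503, 0.501, 0.498]
force: [-0.5, -0.2, 0.1]
opening: 94.4
```

```bash
python3 -m jog '{"offset":[[0.0015,0.0015,0],[0.0015,0.0015,0],[0.0015,0.0015,0],[0.0015,0.0015,0],[0.0015,0.0015,0]],"rotation":[[0,-0.4,0],[0,-0.4,0],[0,-0.4,0],[0,-0.4,0],[0,-0.4,0]],"claw":[0.094,0.05,0.05,0.05,0.05]}'; python3 -m jog '{"offset":[[0,0,0],[0,0,0],[0,0,0]],"rotation":[[0,0,0],[0,0,0],[0,0,0]],"claw":[0.05,0.05,0.05]}'; python3 -m jog '{"offset":[[0,0,0.015],[0,0,0.04],[0,0,0.07],[0,0,0.11],[0,0,0.11]],"rotation":[[0,0,0],[0,0,0],[0,0,0],[0,0,0],[0,0,0]],"claw":[0.05,0.05,0.05,0.05,0.05]}'
```

```text
time_s: 16.3
tool_pos: [652.4, 270.0, 16.8]
ee_rot: [-0.5, 0.501, 0.499, 0.5]
force: [0.3, -0.0, 0.3]
opening: 70.8
time_s: 16.55
tool_pos: [652.5, 270.0, 17.1]
ee_rot: [-0.5, 0.5, 0.499, 0.5]
force: [-1.0, -1.3, 2.6]
opening: 61.7
time_s: 16.97
tool_pos: [655.0, 271.0, 137.0]
ee_rot: [-0.502, 0.497, 0.497, 0.504]
force: [1.2, 0.8, 0.1]
opening: 61.0
```

```bash
python3 -m jog '{"offset":[[-0.005,-0.018,0],[-0.016,-0.055,0],[-0.027,-0.092,0],[-0.038,-0.13,0],[-0.049,-0.165,0]],"rotation":[[0,0,0],[0,0,0],[0,0,0],[0,0,0],[0,0,0]],"claw":[0.05,0.05,0.05,0.05,0.05]}'; python3 -m jog '{"offset":[[-0.006,-0.02,0],[-0.01,-0.037,0],[-0.01,-0.037,0],[-0.01,-0.037,0]],"rotation":[[0,0,0],[0,0,0],[0,0,0],[0,0,0]],"claw":[0.05,0.05,0.05,0.05]}';  python3 - <<'E'
from h import *
c=r.read_camera("wrist");s=r.state();print(s["tool_pos"],s["opening"],s["force"],turn())
for y in(66,-34,-135,-235): print(y,wproj(c,[596,y,4]).round(0))
cv2.imwrite("pics/w4.png",c["color"])
E
```

```text
time_s: 17.38
tool_pos: [605.2, 104.3, 137.8]
ee_rot: [-0.502, 0.496, 0.497, 0.504]
force: [1.1, 0.3, -2.0]
opening: 61.7
time_s: 17.72
tool_pos: [595.3, 66.9, 138.7]
ee_rot: [-0.502, 0.497, 0.497, 0.504]
force: [0.2, 0.7, -1.4]
opening: 61.4
[595.41950658  67.70667703 138.44681858] 61.32698825010329 [-0.55026914  0.64830227 -2.29885814] [-0.14  0.76  0.04]
66 [315. 187.]
-34 [222. 188.]
-135 [142. 189.]
-235 [ 82. 190.]
```

View pics/w4.png

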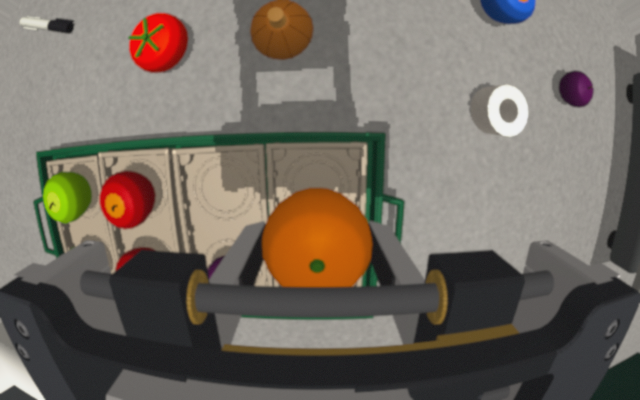

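Wrist view: the orange is held upright at (317,243). Dish edges at 267 and 367 put its centre at y≈68. Lower.

```bash
python3 -m jog '{"offset":[[0.002,0,-0.03],[0.002,0,-0.06],[0.002,0,-0.085],[0.002,0,-0.104],[0.002,0,-0.107]],"rotation":[[0,0.4,0],[0,0.4,0],[0,0.4,0],[0,0.4,0],[0,0.4,0]],"claw":[0.05,0.05,0.05,0.05,0.05]}';python3 -m jog '{"offset":[[0,0,0],[0,0,0]],"rotation":[[0,0,0],[0,0,0]],"claw":[0.05,0.05]}'
```

```text
time_s: 18.18
tool_pos: [595.7, 68.9, 27.8]
ee_rot: [-0.5, 0.499, 0.501, 0.501]
force: [-0.9, -0.1, -1.9]
opening: 61.2
time_s: 18.35
tool_pos: [596.0, 69.7, 28.3]
ee_rot: [-0.5, 0.499, 0.501, 0.5]
force: [-0.0, -0.6, -2.1]
opening: 61.1
```

```bash
python3 -m jog '{"offset":[[0,-0.0015,-0.001],[0,-0.0015,-0.002],[0,-0.0015,-0.003],[0,-0.0015,-0.004],[0,-0.0015,-0.004]],"rotation":[[0,0,0],[0,0,0],[0,0,0],[0,0,0],[0,0,0]],"claw":[0.05,0.05,0.05,0.05,0.05]}'
```

```text
time_s: 18.77
tool_pos: [596.4, 68.2, 25.0]
ee_rot: [-0.5, 0.499, 0.5, 0.501]
force: [-0.6, 0.9, 3.6]
opening: 61.2
```

```bash
python3 -m jog '{"offset":[[0,0,-0.0005],[0,0,-0.0005],[0,0,-0.0005],[0,0,0.002],[0,0,0.004]],"rotation":[[0,0,0],[0,0,0],[0,0,0],[0,0,0],[0,0,0]],"claw":[0.05,0.066,0.070,0.070,0.070]}';python3 -m jog '{"offset":[[0,0,0.015],[0,0,0.04],[0,0,0.08],[0,0,0.11],[0,0,0.11]],"rotation":[[0,0,0],[0,0,0],[0,0,0],[0,0,0],[0,0,0]],"claw":[0.071,0.071,0.071,0.08,0.094]}'
```

```text
time_s: 19.18
tool_pos: [596.4, 68.2, 29.1]
ee_rot: [-0.5, 0.499, 0.5, 0.501]
force: [-0.0, -0.3, 0.7]
opening: 69.9
time_s: 19.6
tool_pos: [598.8, 68.4, 146.1]
ee_rot: [-0.503, 0.496, 0.498, 0.503]
force: [0.8, -0.1, -0.1]
opening: 81.0
```

Next the plum at (466,388): offset (-133, +320).

```bash
python3 -m jog '{"offset":[[-0.01,0.025,0],[-0.133,0.32,0],[-0.133,0.32,0],[-0.133,0.32,0],[-0.133,0.32,0]],"rotation":[[0,0.5,0],[0,0.5,0],[0,0.5,0],[0,0.5,0],[0,0.5,0]],"claw":[0.085,0.085,0.085,0.085,0.085]}';python3 - <<'E'
from h import *
print(turn())
t=r.read_camera("scene");p,ra=blob(t["color"],(273,242),24);print(p,ra,plane(t,p,35).round(1))
E
```

```text
time_s: 20.02
tool_pos: [523.6, 248.7, 145.9]
ee_rot: [-0.5, 0.498, 0.5, 0.501]
force: [0.9, 1.1, 0.2]
opening: 85.3
[-0.17  0.17 -0.05]
[269.5 250. ] 14.221562385559082 [596.1  67.2  35. ]
```

```bash
python3 -m jog '{"offset":[[-0.058,0.139,-0.02],[-0.058,0.139,-0.02],[-0.058,0.139,-0.02],[-0.058,0.139,-0.02],[-0.058,0.139,-0.02]],"rotation":[[0,0,0],[0,0,0],[0,0,0],[0,0,0],[0,0,0]],"claw":[0.085,0.085,0.085,0.085,0.085]}'; python3 -m jog '{"offset":[[0,0,0],[0,0,0]],"rotation":[[0,0,0],[0,0,0]],"claw":[0.085,0.085]}'
python3 - <<'E'
from h import *
c=r.read_camera("wrist");s=r.state();print(s["tool_pos"],turn());e=wproj(c,[466,388,24]);print(e)
p,ra=blob(c["color"],tuple(int(v) for v in e),40);print(p,ra,wplane(c,p,24))
E
```

```text
time_s: 20.48
tool_pos: [459.8, 398.1, 124.6]
ee_rot: [-0.502, 0.496, 0.503, 0.499]
force: [-0.6, -0.7, -1.6]
opening: 84.8
time_s: 20.65
tool_pos: [459.4, 398.3, 124.2]
ee_rot: [-0.502, 0.496, 0.504, 0.498]
force: [1.3, 0.5, -1.3]
opening: 84.9
[459.93719013 397.63152044 124.44966666] [-0.24  0.03 -0.56]
[304.85906763 202.88371855]
[302.91519165 201.54678345] 23.63380241394043 [464.72334545 386.17920049  24.        ]
```

```bash
python3 -m jog '{"offset":[[0.0055,-0.0105,-0.025],[0.0055,-0.0105,-0.05],[0.0055,-0.0105,-0.08],[0.0055,-0.0105,-0.104],[0.0055,-0.0105,-0.112]],"rotation":[[0,0,-0.5],[0,0,-0.5],[0,0,-0.5],[0,0,-0.5],[0,0,-0.5]],"claw":[0.085,0.085,0.085,0.085,0.085]}'; python3 -m jog '{"offset":[[0,0,0],[0,0,0]],"rotation":[[0,0,0],[0,0,0]],"claw":[0.085,0.085]}'
```

```text
time_s: 21.12
tool_pos: [464.8, 384.9, 9.1]
ee_rot: [-0.499, 0.501, 0.501, 0.5]
force: [-0.9, -0.1, -0.1]
opening: 85.1
time_s: 21.28
tool_pos: [465.4, 384.2, 9.5]
ee_rot: [-0.498, 0.501, 0.501, 0.5]
force: [0.2, 0.3, -0.6]
opening: 85.0
```

```bash
python3 -m jog '{"offset":[[0,0.003,-0.003],[0,0.003,-0.003],[0,0.003,-0.003],[0,0.003,-0.003],[0,0.003,-0.003]],"rotation":[[0,0,0],[0,0,0],[0,0,0],[0,0,0],[0,0,0]],"claw":[0.08,0.065,0.04,0.04,0.04]}'; python3 -m jog '{"offset":[[0,0,0],[0,0,0],[0,0,0],[0,0,0],[0,0,0]],"rotation":[[0,0,0],[0,0,0],[0,0,0],[0,0,0],[0,0,0]],"claw":[0.04,0.04,0.04,0.04,0.04]}'
```

```text
time_s: 21.7
tool_pos: [465.5, 387.4, 7.1]
ee_rot: [-0.499, 0.501, 0.501, 0.5]
force: [-0.4, -0.1, 0.4]
opening: 57.0
time_s: 22.12
tool_pos: [465.6, 387.5, 7.4]
ee_rot: [-0.499, 0.501, 0.501, 0.5]
force: [-0.8, -0.9, 4.3]
opening: 44.8
```

```bash
python3 -m jog '{"offset":[[0,0,0.015],[0,0,0.04],[0,0,0.07],[0,0,0.105],[0,0,0.115]],"rotation":[[0,0,0],[0,0,0],[0,0,0],[0,0,0],[0,0,0]],"claw":[0.04,0.04,0.04,0.04,0.04]}'; python3 -m jog '{"offset":[[0.005,-0.015,0],[0.016,-0.05,0],[0.027,-0.085,0],[0.038,-0.12,0],[0.048,-0.155,0]],"rotation":[[0,0,0],[0,0,0],[0,0,0],[0,0,0],[0,0,0]],"claw":[0.04,0.04,0.04,0.04,0.04]}'; python3 -m jog '{"offset":[[0.01,-0.035,0],[0.021,-0.07,0],[0.032,-0.105,0],[0.043,-0.14,0],[0.054,-0.175,0]],"rotation":[[0,0,0],[0,0,0],[0,0,0],[0,0,0],[0,0,0]],"claw":[0.04,0.04,0.04,0.04,0.04]}'
```

```text
time_s: 22.53
tool_pos: [466.9, 388.5, 127.4]
ee_rot: [-0.499, 0.498, 0.5, 0.502]
force: [1.2, 0.1, 1.4]
opening: 45.3
time_s: 22.95
tool_pos: [515.0, 231.9, 126.9]
ee_rot: [-0.499, 0.498, 0.5, 0.502]
force: [1.2, 0.5, -1.0]
opening: 45.4
time_s: 23.37
tool_pos: [569.0, 55.1, 126.5]
ee_rot: [-0.499, 0.499, 0.501, 0.502]
force: [-0.2, 0.4, -0.1]
opening: 45.3
```

```bash
python3 -m jog '{"offset":[[0.011,-0.035,0],[0.021,-0.07,0],[0.027,-0.088,0],[0.027,-0.088,0],[0.027,-0.088,0]],"rotation":[[0,0,0],[0,0,0],[0,0,0],[0,0,0],[0,0,0]],"claw":[0.04,0.04,0.04,0.04,0.04]}';  python3 -m jog '{"offset":[[0,0,0]],"rotation":[[0,0,0]],"claw":[0.04]}'
python3 - <<'E'
from h import *
c=r.read_camera("wrist");s=r.state();print(s["tool_pos"],s["opening"],s["force"],turn())
for y in(66,-34,-135,-235): print(y,wproj(c,[596,y,4]).round(0))
cv2.imwrite("pics/w5.png",c["color"])
E
```

```text
time_s: 23.78
tool_pos: [595.8, -33.5, 125.7]
ee_rot: [-0.498, 0.499, 0.5, 0.502]
force: [0.6, 0.3, -0.5]
opening: 45.3
time_s: 23.87
tool_pos: [595.5, -32.7, 125.4]
ee_rot: [-0.498, 0.499, 0.501, 0.502]
force: [-0.2, -0.1, -0.7]
opening: 45.1
[595.39620974 -32.46466806 125.33400958] 45.358582733113565 [ 0.67458823  0.81627271 -0.24726689] [-0.33 -0.01  0.12]
66 [411. 191.]
-34 [314. 192.]
-135 [217. 192.]
-235 [136. 193.]
```

View pics/w5.png

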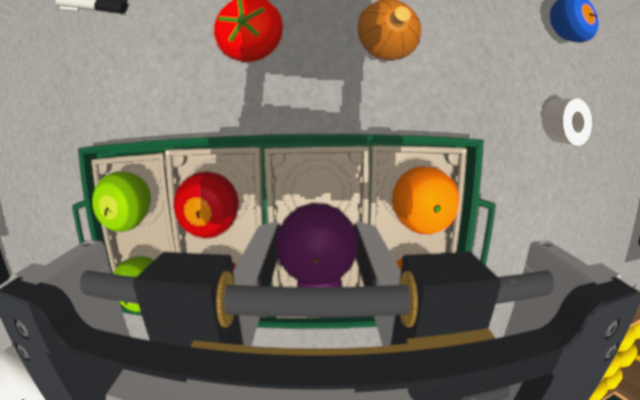

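Wrist view: the plum is held upright at (317,245), and the dish edges at 268 and 366 put its centre at y≈-32. Lower.

```bash
python3 -m jog '{"offset":[[0.002,0,-0.03],[0.002,0,-0.06],[0.002,0,-0.085],[0.002,0,-0.098],[0.002,0,-0.103]],"rotation":[[0,0,0],[0,0,0],[0,0,0],[0,0,0],[0,0,0]],"claw":[0.04,0.04,0.04,0.04,0.04]}';python3 -m jog '{"offset":[[0,0,0],[0,0,0]],"rotation":[[0,0,0],[0,0,0]],"claw":[0.04,0.04]}'
```

```text
time_s: 24.33
tool_pos: [596.3, -31.4, 20.4]
ee_rot: [-0.497, 0.499, 0.502, 0.501]
force: [0.3, -0.1, -0.1]
opening: 45.3
time_s: 24.5
tool_pos: [596.7, -31.0, 21.3]
ee_rot: [-0.498, 0.499, 0.502, 0.501]
force: [-0.1, 0.4, -0.3]
opening: 45.2
```

```bash
python3 -m jog '{"offset":[[0,-0.001,-0.002],[0,-0.001,-0.003],[0,-0.001,-0.004],[0,-0.001,-0.005],[0,-0.001,-0.005]],"rotation":[[0,0,0],[0,0,0],[0,0,0],[0,0,0],[0,0,0]],"claw":[0.04,0.04,0.04,0.04,0.04]}';python3 -m jog '{"offset":[[0,0,-0.001],[0,0,-0.0015],[0,0,-0.002],[0,0,-0.002]],"rotation":[[0,0,0],[0,0,0],[0,0,0],[0,0,0]],"claw":[0.04,0.04,0.04,0.04]}'
```

```text
time_s: 24.92
tool_pos: [596.7, -32.0, 16.3]
ee_rot: [-0.498, 0.499, 0.502, 0.501]
force: [0.9, 0.0, -0.1]
opening: 45.0
time_s: 25.25
tool_pos: [597.1, -32.1, 15.3]
ee_rot: [-0.498, 0.499, 0.502, 0.501]
force: [-3.1, 0.0, 9.2]
opening: 45.4
```

```bash
python3 -m jog '{"offset":[[0,0,0],[0,0,0],[0,0,0],[0,0,0.003],[0,0,0.006]],"rotation":[[0,0,0],[0,0,0],[0,0,0],[0,0,0],[0,0,0]],"claw":[0.04,0.05,0.053,0.054,0.054]}';python3 -m jog '{"offset":[[0,0,0.015],[0,0,0.04],[0,0,0.08],[0,0,0.12],[0,0,0.12]],"rotation":[[0,0,0],[0,0,0],[0,0,0],[0,0,0],[0,0,0]],"claw":[0.054,0.056,0.06,0.08,0.094]}'; python3 -m jog '{"offset":[[-0.02,0.03,0],[-0.1,0.2,0.05],[-0.1,0.2,0.05],[-0.1,0.2,0.05],[-0.1,0.2,0.05]],"rotation":[[0,0,0],[0,0,0],[0,0,0],[0,0,0],[0,0,0]],"claw":[0.094,0.094,0.094,0.094,0.094]}'; python3 -m jog '{"offset":[[-0.15,0.15,0.05],[-0.15,0.15,0.05],[-0.15,0.15,0.05],[-0.15,0.15,0.05],[-0.15,0.15,0.05]],"rotation":[[0,0,0],[0,0,0],[0,0,0],[0,0,0],[0,0,0]],"claw":[0.094,0.094,0.094,0.094,0.094]}'; python3 -m jog '{"offset":[[-0.1,0.1,0],[-0.1,0.1,0],[-0.1,0.1,0],[-0.1,0.1,0],[-0.1,0.1,0]],"rotation":[[0,0,0],[0,0,0],[0,0,0],[0,0,0],[0,0,0]],"claw":[0.094,0.094,0.094,0.094,0.094]}'
python3 - <<'E'
from h import *
t=r.read_camera("top");s=r.read_camera("scene")
T={'or':((309,141),(270,251),35),'pl':((347,140),(245,225),28),'red':((387,140),(222,197),37),'gr':((425,137),(203,173),37),
'S_or':((309,105),(236,274),35),'S_pl':((347,103),(213,244),28),'S_red':((384,104),(189,216),37),'S_gr':((424,103),(170,192),37),
'tomato':((367,203),(285,186),24),'onion':((322,199),(315,212),28)}
for n,(a,b,z) in T.items():
  for c,q in((t,a),(s,b)):
    try:p,ra=blob(c["color"],q,18);print(n,p.round(1),round(ra,1),plane(c,p,z)[:2].round(0))
    except Exception as e:print(n,'fail')
cv2.imwrite("pics/f.png",np.vstack([cv2.resize(t["color"][80:210,270:460],(585,400),interpolation=2),cv2.resize(s["color"][145:310,140:440],(585,200))]))
E
```

```text
time_s: 25.67
tool_pos: [597.0, -32.1, 21.3]
ee_rot: [-0.498, 0.499, 0.502, 0.501]
force: [0.9, -0.3, 0.3]
opening: 54.2
time_s: 26.08
tool_pos: [599.9, -32.3, 149.7]
ee_rot: [-0.501, 0.496, 0.499, 0.504]
force: [0.8, 0.1, 1.1]
opening: 69.8
time_s: 26.5
tool_pos: [510.2, 144.7, 193.3]
ee_rot: [-0.501, 0.496, 0.498, 0.504]
force: [1.2, 0.9, -0.8]
opening: 94.5
time_s: 26.92
tool_pos: [366.5, 287.8, 241.4]
ee_rot: [-0.501, 0.496, 0.498, 0.504]
force: [-0.2, -0.6, 0.8]
opening: 94.2
time_s: 27.33
tool_pos: [264.0, 389.9, 241.6]
ee_rot: [-0.502, 0.495, 0.5, 0.504]
force: [0.2, -0.1, -0.8]
opening: 93.9
or [308.8 136. ] 12.7 [597.  69.]
or [269.5 250. ] 14.2 [596.  67.]
pl [347.3 136.7] 8.2 [597. -31.]
pl [245.2 220. ] 7.5 [591. -44.]
red [387.3 134.9] 12.3 [ 599. -134.]
red [222.2 196.4] 12.9 [ 600. -134.]
gr [425.5 136.2] 12.7 [ 596. -233.]
gr [203.6 172.7] 12.6 [ 596. -232.]
S_or [309.2 101.8] 13.1 [688.  68.]
S_or [236.  271.3] 14.8 [686.  67.]
S_pl [346.5 102.5] 8.3 [688. -30.]
S_pl [210.5 239.5] 6.4 [686. -46.]
S_red [387.4 101.6] 12.8 [ 688. -136.]
S_red [190.8 213.8] 13.3 [ 688. -134.]
S_gr [424.3 100.7] 12.6 [ 691. -232.]
S_gr [170.2 189.2] 12.4 [ 690. -235.]
tomato [371.7 198. ] 12.6 [437. -94.]
tomato [284.4 179.7] 12.0 [438. -93.]
onion [321.8 197.4] 11.4 [438.  34.]
onion [314.7 209.8] 12.0 [439.  36.]
```

View pics/f.png

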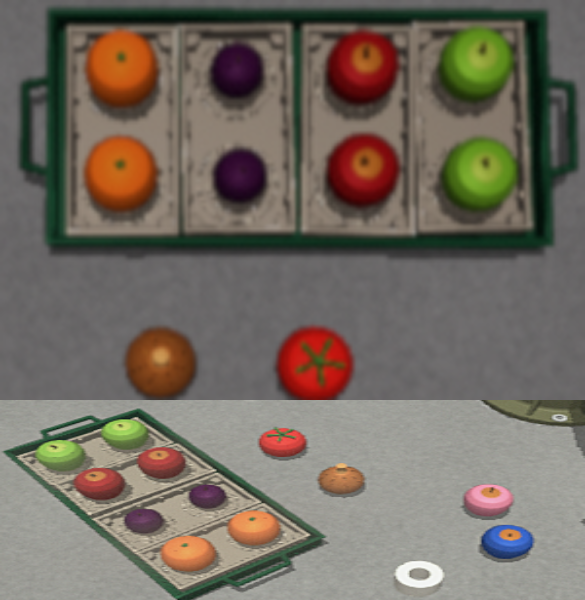

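All four fruits stand upright in the right dishes, and the tomato and onion have not moved. Handing in.

```bash
python3 -c "
from station import r
print(r.close_job())"
```

```text
the job is handed in; nothing more can be done
None
```

I put the red apple, green apple, orange and plum, in that order, into their own kind's dishes and handed the job in at about 27 s. Each fruit was lowered until the force reading showed it touching the dish floor, then released.

**Final positions:** in the last two views all four stand stalk up in the empty front halves. Checked against the samples already in the dishes, they measure:

| Fruit | Position x, y (mm) | Distance in front of the sample (nominal 92 mm) |
|---|---|---|
| Red apple | (599, -134) | about 89 mm |
| Green apple | (596, -232) | about 95 mm |
| Orange | (597, 68) | about 91 mm |
| Plum | (597, -31) | about 91 mm |

**Left alone:** the tomato and onion measure the same as at the start. The arm and gripper were clear of everything at the end.

**Checks that disagreed:**
- **Red apple:** it is about 3 mm too far back and I left it.
- **Contact height:** each fruit touched the dish floor with the gripper about 4 mm higher than I calculated, probably from slipping in the grip. I released on the force reading instead.
- **Plum:** the scene camera put it about 13 mm off in y, but it misplaced the fixed sample plum by about the same amount. This is a weak colour mask on dark purple, so I relied on the top view.

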